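Pack the grease pots, shut the crate and find where the lock bites

TASK

Slide the crate's cover open and stand every grease pot upright in the crate, one to a cell, leaving the metal hose fittings where they are on the bench. Then slide the cover fully shut and turn the key that sits in the lock slowly one way and the other until you find the hidden spot where the lock bites and its bolt springs out fully between the lugs of the cover; leave it locked.

Things in the scene. Friction and masses are not known exactly. Their poses are not given: they have to be found in the camera images.
- crate: Small crate fixed to the bench. Origin at bench height under the middle of its 2 x 2 cells, z up. Cells 64 mm square, floor 4 mm above the bench; outer walls and the cross divider (4 mm thick, through the origin) only 24 mm high. Two rails at x = -74 and +74 mm, 8 mm wide, top 65 mm above the bench, run on posts from y = -70 to +220 mm and carry the sliding cover.
- lock_case (a point): Middle of the top of the painted lock case fixed to the crate's -x side, at crate x = -113, y = 0 mm: a block 66 mm (x) by 60 mm (y), top 82 mm above the bench.
- cell_0 (a point): Centre of the floor of the crate's cell on the -x -y side, 4 mm above the bench.
- cell_1 (a point): Centre of the floor of the crate's cell on the -x +y side, 4 mm above the bench.
- cell_2 (a point): Centre of the floor of the crate's cell on the +x -y side, 4 mm above the bench.
- cell_3 (a point): Centre of the floor of the crate's cell on the +x +y side, 4 mm above the bench.
- cover (a joint): Aluminium cover plate (138 x 140 mm, 60 to 65 mm above the bench) sliding along the crate's y: 0 m shut over the cells, grows as it slides to +y, 0.150 m fully open (cells wholly free). Stays where it is left; 2 to 3 N moves it. Two steel lugs 14 mm apart stand on its -x edge; shut, the gap between them faces the bolt.
- cover_knob (a point): Middle of the black round knob on the cover, 24 mm in diameter, 20 mm tall (73 to 93 mm above the bench); this point is 83 mm above the bench, at crate x = +12 mm, and moves with the cover.
- key_grip (a point): Grip point on the bow of the captive key, on its vertical turning axis (crate x = -111, y = 0 mm), 105 mm above the bench. The bow is a steel plate 9 mm thick (along this point's x), 30 mm wide (along its y), from 86 to 114 mm above the bench, on a short shank over the lock case. The point turns with the key.
- lock_key (a joint): Key angle (rad, grows anticlockwise from above, stops at -1.15 and +1.15). Starts near 0, turns with under 0.1 N m, stays where left. The lock bites at a hidden angle 0.4 to 1.05 rad to one side (which side varies): within about 0.15 rad of it the sprung bolt drops into a notch, centres the key and holds it. Sprung with the cover open, the bolt bars the cover.
- bolt (a joint): Travel of the sprung steel bolt (8 x 8 mm, 72 mm above the bench) along the crate's +x: 0 m drawn back, 0.0095 m fully shot between the cover's lugs. It springs out by itself when the key is where the lock bites. Its round tail pin sticks 10 mm out of the lock case's -x face when drawn back and is nearly flush when shot.
- pot_0: Round grease pot, white with a ribbed aluminium screw lid, standing upright on the bench, 42 mm in diameter and 40 mm tall, about 0.1 kg; to be packed, if present. Origin at the centre of its underside, z up along it.
- pot_1: Round grease pot, white with a ribbed aluminium screw lid, standing upright on the bench, 42 mm in diameter and 40 mm tall, about 0.1 kg; to be packed, if present. Origin at the centre of its underside, z up along it.
- pot_2: Round grease pot, white with a ribbed aluminium screw lid, standing upright on the bench, 42 mm in diameter and 46 mm tall, about 0.1 kg; to be packed, if present. Origin at the centre of its underside, z up along it.
- pot_3: Round grease pot, white with a ribbed aluminium screw lid, standing upright on the bench, 42 mm in diameter and 46 mm tall, about 0.1 kg; to be packed, if present. Origin at the centre of its underside, z up along it.
- slim_fitting: Slim brass hose fitting, 25 mm in diameter, 46 mm tall, standing among the pots; not to be packed. Origin at the centre of its underside.
- nut_fitting: Large metal nut fitting, 53 mm in diameter, 74 mm tall, standing among the pots; not to be packed. Origin at the centre of its underside.

How it is judged:
By the outcome, as a careful person would: the job done as asked, in the order asked, and still so for the second after the job is handed in, with the robot touching nothing.
Of pot_0, pot_1, pot_2, pot_3 only 3 to 4 are there at a start; the rules pass over those that are not, and their reading is None.
At some moment in a run one of pot_0, pot_1, pot_2, pot_3 may be knocked a few centimetres aside while the robot is not near it.
Once in a run the grip may slacken for a moment while it holds something.
It also fails if it takes over 210 s, if anything falls off the work surface, if the arm or the gripper's body presses on something with over 40 N, if the wrist force passes 120 N, or if a joint passes its speed limit or range.

ROBOT

A 7-joint arm with a two-finger parallel gripper is mounted at the origin on the work surface; the furniture and walls round the work are solid. World frame = base frame: x ahead of the robot, y to its left, z up, the work surface at z = 0. Lengths are in m, angles in rad, forces in N, time in s.
With the tool pointing down it reaches from about 0.425 to 0.95 m from the base axis. Payload 16.7 kg.
Tool frame: the origin (TCP) lies at the centre of the arm's flange, where the gripper is bolted on; the fingertips stand 199 mm ahead of it and the grasp point (between the pads) lies 180 mm ahead of it; z points along the fingers, y is the line along which they close (so a half turn about z gives the same grasp; the last joint's range is limited). The gripper opens to 94 mm and grips with 3 to 60 N. Pads are 16 mm wide; open, the fingers measure 119 mm over their backs; the gripper's body (75 mm by 177 mm) begins 78 mm behind the grasp point.
Start: joints at [-1.29, 0.426, 0.074, 1.606, -0.034, 1.111, -0.067], TCP at [0.281, 0.614, 0.405] pointing down, gripper open.
Joint ranges: [-2.85, 2.85], [-0.5, 2.14], [-1.23, 1.37], [0.21, 2.46], [-1.02, 4.16], [0.16, 2.05], [-2.73, 2.73]. Speed limits (rad/s): [1.89, 1.89, 2.39, 2.39, 3.01, 3.01, 3.01].

INTERFACE

Orientations are given as a unit quaternion [x, y, z, w].
In Python, from workcell import env, vision gives the robot as it stands.
- The arm moves only by the tool arm_command, never from a script. Its argument "commands" is one flat list of numbers, 4 for each row, row after row: the shift along the tool's x, y, z in m, then the turn about the tool's z in units of 8 degrees (1.0 is 8 degrees). In form: [dx, dy, dz, spin, dx, dy, dz, spin, ...]. A call has 1 to 8 rows; each row shifts and turns the commanded pose from where the row before left it, along the tool's axes as they then stand; what a row does not reach is not made up. A row lasts 1/10 s, in which the tool goes at most 50 mm and 8.59 degrees, less where a joint would pass 70% of its speed; a pose out of reach is approached as far as the arm can. A call with a gripper value outside its range is refused whole. "gripper" is the opening, from 0 (shut) to 1 (fully open), set as the call begins (left out, the last holds). The fingers move at their own pace and stop on an object; "grip_force" is the grip in N (left out, the last holds). Time passes only in rows, so rows that do not move let the fingers close. It gives the time, the measured TCP pose, the force, the opening and the grip force at its end, in the units of the state.
- env.sense(): the state, without advancing time (a new reading comes with each control period).
- vision.capture(name): name is "scene" or "top" or "wrist"; returns the picture (400x640x3 uint8, red, green, blue); there is no depth.
- vision.calibration(name): a dict with "K" (3x3 intrinsics, pixels), "T" (4x4, takes a point from camera to world coordinates). Camera axes: x right, y up, looking along -z (the intrinsics and any distortion apply to the point x, -y, -z); pixel columns grow to the right and rows downward; lengths in m; the calibration is good to about 2 mm. A picture is of the moment at which its call begins: read the wrist's pose just before it. calibration takes no time and is no camera call; for the wrist camera it gives the pose at the moment of the call.
- env.job_done(): hands the job in; it is judged then, once.
The state is a dict: "time": time; "q": joint angles; "dq": joint speeds; "joint_efforts": joint torques, N m; "tcp_pos": TCP position; "eef_rot": TCP orientation; "ft_force": force on the tool from outside, world axes, zero at the start; "torque": the same for the moment, N m; "gripper_width": finger opening in m; "grip_force": force on a finger pad.
Only numpy, scipy, OpenCV 4.12 (cv2) and the standard library are available. Lean on these libraries where they do the work, as an engineer would, in place of code of your own. Each camera call takes 0.05 s, during which the arm holds its last target. There are 200 camera calls.

## Working session

There is one attempt and no reset: what is moved stays moved. The work goes in short steps, Python scripts to look and compute and a tool call to move; the robot and the scene stay as the last step left them, time stands still between calls to the robot, and variables do not carry over. Pictures are saved under pics/ and viewed, at most 14 in all, crops included, and the job is handed in when it is done.

Besides the shell and the picture viewer there is one more tool, called as name(argument=value, ...) on one line, values as JSON. arm_command: Moves the arm, as the interface text tells. Its arguments: {"type":"object","properties":{"commands":{"type":"array","items":{"type":"number"}},"gripper":{"type":"number"},"grip_force":{"type":"number"}},"required":["commands"]}

```bash
mkdir -p pics; ls; python3 - <<'E'
from workcell import env, vision
import cv2,numpy as np
s=env.sense();print(s)
for n in("scene","top"):
    im=vision.capture(n);cv2.imwrite(f"pics/{n}0.png",im[:,:,::-1]);c=vision.calibration(n);print(n,c)
print(vision.calibration("wrist"))
E
```

```text
pics
{'time': 0.0, 'q': array([-1.29047251,  0.42676312,  0.07386421,  1.60661177, -0.03410811,
        1.11080489, -0.06708798]), 'dq': array([ 0.00010428,  0.00046136, -0.00275206, -0.00040473,  0.000316  ,
        0.00065438, -0.00087782]), 'joint_efforts': array([-4.64544009e-04, -9.35796404e+01,  3.66591498e+00, -4.54197013e+01,
       -4.88435815e-02,  1.98017503e-02,  7.73687725e-05]), 'tcp_pos': array([0.28121982, 0.61342628, 0.40395299]), 'eef_rot': array([ 2.13278674e-01,  9.76991181e-01, -6.57046406e-04, -9.28892668e-05]), 'ft_force': array([ 0.10580417,  0.57108152, -1.02241989]), 'torque': array([-0.01011445,  0.02101284,  0.00753109]), 'grip_force': 0.0, 'gripper_width': 0.09407345307918091}
scene {'K': array([[491.7164369 ,   0.        , 317.06502856],
       [  0.        , 491.7164369 , 204.8750911 ],
       [  0.        ,   0.        ,   1.        ]]), 'T': array([[ 0.55167673,  0.49915272, -0.66820607, -0.16733299],
       [-0.83400264,  0.33936801, -0.43505051, -0.54053817],
       [ 0.00961112,  0.79729287,  0.60351612,  0.71530333],
       [ 0.        ,  0.      
[... 160 characters left out ...]
     ,   0.        ,   1.        ]]), 'T': array([[ 0.00851513,  0.99026957, -0.13890163,  0.38640889],
       [-0.99962101,  0.01206622,  0.02474344, -0.08524416],
       [ 0.02617869,  0.1386383 ,  0.98999702,  1.07449849],
       [ 0.        ,  0.        ,  0.        ,  1.        ]])}
{'K': array([[349.90625744,   0.        , 327.0633747 ],
       [  0.        , 349.90625744, 203.06753624],
       [  0.        ,   0.        ,   1.        ]]), 'T': array([[ 0.41691334, -0.88551111, -0.2050691 ,  0.22174102],
       [ 0.90894443,  0.40571309,  0.09600472,  0.64011928],
       [-0.00181403, -0.22642207,  0.9740276 ,  0.3840329 ],
       [ 0.        ,  0.        ,  0.        ,  1.        ]])}
```

View pics/top0.png

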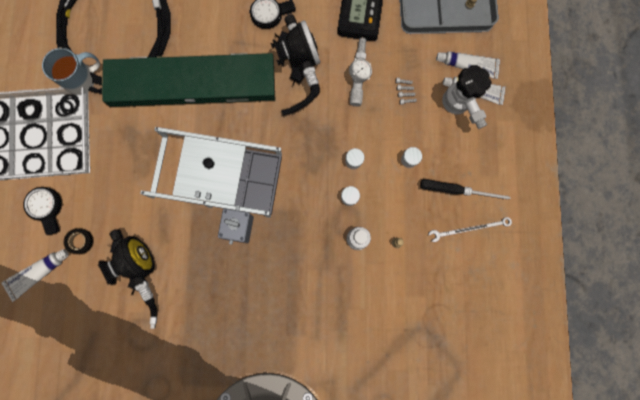

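View pics/scene0.png

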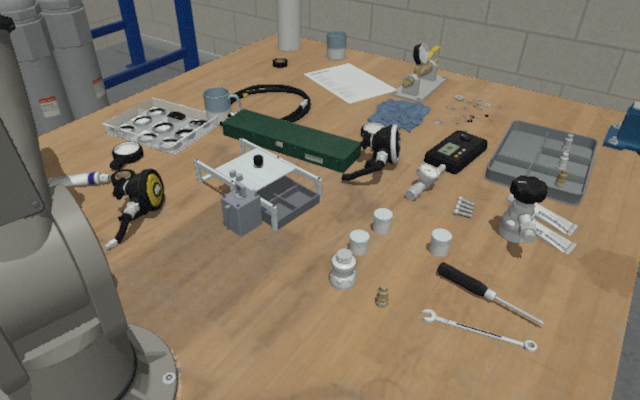

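The cover is about half open: knob at (208,163), lock case at (236,225). There are three pots, at (355,158), (350,196) and (413,157). The nut fitting is at (358,237) and the slim fitting at (398,241).

```bash
python3 - <<'E'
import cv2
im=cv2.imread("pics/top0.png")
cv2.imwrite("pics/c1.png",cv2.resize(im[120:250,140:300],None,fx=5,fy=4.6*1.0,interpolation=cv2.INTER_CUBIC)[:598])
cv2.imwrite("pics/c2.png",cv2.resize(im[135:260,325:435],None,fx=4.5,fy=4.5,interpolation=cv2.INTER_CUBIC))
E
```

```text
(no output)
```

View pics/c1.png

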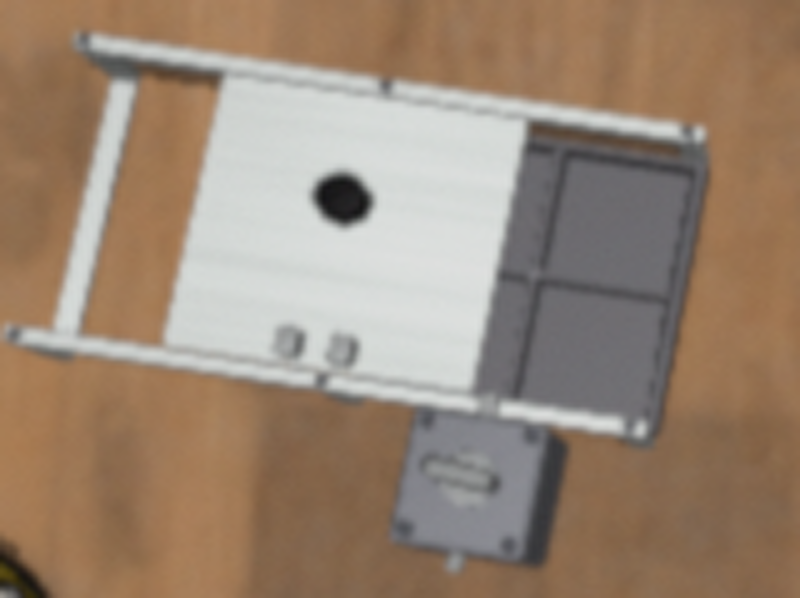

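View pics/c2.png

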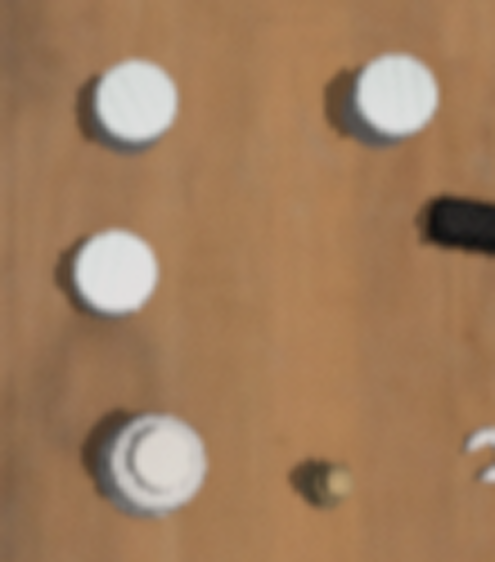

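```bash
cat > h.py <<'E'
from workcell import env, vision
import cv2,numpy as np
from scipy.spatial.transform import Rotation as R
def ray(c,px,z):
    K,T=c["K"],c["T"]; d=np.array([(px[0]-K[0,2])/K[0,0],-(px[1]-K[1,2])/K[1,1],-1.])
    d=T[:3,:3]@d; o=T[:3,3]; return o+d*(z-o[2])/d[2]
def proj(c,p):
    K,T=c["K"],c["T"]; q=T[:3,:3].T@(np.asarray(p)-T[:3,3]); 
    return np.array([K[0,2]-K[0,0]*q[0]/q[2],K[1,2]+K[1,1]*q[1]/q[2]])
def delta(xy,yaw=None,z=None):
    """tool-frame move to bring grasp axis over xy; z=grasp point height; yaw=world angle of closing line"""
    s=env.sense();r=R.from_quat(s["eef_rot"]).as_matrix();p=s["tcp_pos"]
    t=np.array([xy[0],xy[1],p[2] if z is None else z+.18])
    a=np.arctan2(r[1,1],r[0,1]); d=None
    if yaw is not None:
        d=(yaw-a+np.pi/2)%np.pi-np.pi/2; d=-d/np.radians(8)
    print("t",round(s["time"],1),"tcp",p.round(4),"closeyaw",round(a,3),"tool d",(r.T@(t-p)).round(4),"spin",d,"F",s["ft_force"].round(1),"w",round(s["gripper_width"],4))
E
python3 - <<'E'
from h import *
from scipy.optimize import least_squares
c=vision.calibration("top")
P=[(-0.078,.22,.065,5,342),(-.07,.22,.065,8,327),(.078,.22,.065,82,31),(.07,.22,.065,80,50),(.078,-.07,.065,706,128),(.07,-.07,.065,704,143),(-.078,-.07,.065,648,436),(-.07,-.07,.065,652,420),
(-.146,.03,.082,392,540),(-.146,-.03,.082,526,556),(-.08,-.03,.082,547,428)]
P=np.array(P);px=np.c_[140+(P[:,3]+.5)/5-.5,120+(P[:,4]+.5)/4.6-.5]
W=np.array([ray(c,a,z)for a,z in zip(px,P[:,2])])
f=lambda v:(np.c_[np.cos(v[2])*P[:,0]-np.sin(v[2])*P[:,1]+v[0],np.sin(v[2])*P[:,0]+np.cos(v[2])*P[:,1]+v[1]]-W[:,:2]).ravel()
s=least_squares(f,[.45,.05,0]);print(s.x,(f(s.x)*1000).round(1).reshape(-1,2).tolist())
x,y,t=s.x;r=np.array([[np.cos(t),-np.sin(t)],[np.sin(t),np.cos(t)]]);o=s.x[:2]
for n,u,v,z in(("knob",343,195,.093),("keybow",461,473,.114)):
    w=ray(c,(140+(u+.5)/5-.5,120+(v+.5)/4.6-.5),z)[:2];print(n,w,r.T@(w-o))
for n,u,v,z in(("A",137,103,.043),("B",115,272,.043),("C",396,96,.043),("nut",170,458,.074),("slim",338,482,.046)):
    print(n,ray(c,(325+(u+.5)/4.5-.5,135+(v+.5)/4.5-.5),z))
np.save("crate.npy",s.x)
for n,a in dict(c0=(-.034,-.034),c1=(-.034,.034),c2=(.034,-.034),c3=(.034,.034),key=(-.111,0),knobopen=(.012,.15),knobshut=(.012,0)).items():print(n,(r@a+o).round(4))
kn=ray(c,(140+343.5/5-.5,120+195.5/4.6-.5),.093)[:2]
delta(kn,t,.2)
E
```

```text
[ 0.57930527  0.05523705 -0.15170164] [[0.6, 0.9], [1.2, 0.6], [-0.2, 2.3], [1.5, 3.1], [0.6, -1.6], [0.3, -1.1], [-0.9, -0.7], [-0.8, -0.3], [-1.0, 0.8], [-3.1, -0.7], [1.6, -3.4]]
knob [0.60300099 0.13164739] [0.01187642 0.07911371]
keybow [0.46953729 0.07234257] [-0.11109233  0.00032089]
A [ 0.62954027 -0.19499052  0.043     ]
B [ 0.54142583 -0.18354052  0.043     ]
C [ 0.63520696 -0.32918266  0.043     ]
nut [ 0.44540097 -0.20735703  0.074     ]
slim [ 0.43588204 -0.2952059   0.046     ]
c0 [0.5406 0.0268]
c1 [0.5508 0.094 ]
c2 [0.6078 0.0165]
c3 [0.6181 0.0837]
key [0.4696 0.072 ]
knobopen [0.6138 0.2017]
knobshut [0.5912 0.0534]
t 0.1 tcp [0.2812 0.6134 0.4041] closeyaw 1.141 tool d [-0.4933 -0.3038  0.0245] spin 9.257894816274954 F [-0.1  0.1 -0.3] w 0.0939
```

Crate pose fits to about 2 mm, with the crate's x/y axes close to world x/y at yaw -0.152. Next I move over the knob, closing along crate y.

arm_command(commands=[0,0,0,-1,0,0,0,-1,-0.033,-0.036,0,0,-0.033,-0.036,0,0,-0.033,-0.036,0,0,-0.033,-0.036,0,0,-0.033,-0.036,0,0,-0.033,-0.036,0,0], gripper=0.6)

```text
time: 0.9
tcp_pos: [0.4453, 0.3684, 0.4046]
eef_rot: [0.075, 0.997, -0.0, -0.0]
ft_force: [1.3, 0.7, -0.2]
gripper_width: 0.0559
grip_force: 0.0
```

arm_command(commands=[-0.033,-0.036,0,0,-0.033,-0.036,0,0,-0.033,-0.036,0,0,-0.033,-0.036,0,0,-0.033,-0.036,0,0,0,0,0,0,0,0,0,0])

```text
time: 1.6
tcp_pos: [0.5812, 0.1663, 0.4043]
eef_rot: [0.077, 0.997, -0.0, -0.0]
ft_force: [0.6, -0.5, -0.3]
gripper_width: 0.0567
grip_force: 0.0
```

```bash
cat >> h.py <<'E'
v=np.load("crate.npy");CR=np.array([[np.cos(v[2]),-np.sin(v[2])],[np.sin(v[2]),np.cos(v[2])]])
def cw(x,y): return CR@[x,y]+v[:2]
CY=v[2]+np.pi/2
E
python3 -c "
from h import *
delta((.603,.1316),CY,.09)"
```

```text
t 1.6 tcp [0.5812 0.1663 0.4043] closeyaw 1.418 tool d [-0.0269 -0.0309  0.1343] spin -0.010568790582706857 F [ 0.6 -0.5 -0.3] w 0.0567
```

arm_command(commands=[-0.027,-0.031,0,0,0,0,0.035,0,0,0,0.035,0,0,0,0.035,0,0,0,0.029,0,0,0,0,0,0,0,0,0])

```text
time: 2.3
tcp_pos: [0.6026, 0.1339, 0.2711]
eef_rot: [0.075, 0.997, -0.0, -0.0]
ft_force: [0.3, 0.1, 0.8]
gripper_width: 0.0566
grip_force: 0.0
```

arm_command(commands=[0,0,0,0,0,0,0,0,0,0,0,0,0,0,0,0], gripper=0.0, grip_force=15)

```text
time: 2.7
tcp_pos: [0.6029, 0.1329, 0.2714]
eef_rot: [0.075, 0.997, 0.0, 0.0]
ft_force: [-0.0, 0.3, -0.5]
gripper_width: 0.0281
grip_force: 0.0
```

```bash
python3 -c "
from h import *
delta(cw(.012,.15),CY,.09)"
```

```text
t 2.7 tcp [0.6029 0.1329 0.2714] closeyaw 1.42 tool d [-0.0005  0.0696  0.0014] spin 0.007971098027727596 F [-0.   0.3 -0.5] w 0.0281
```

arm_command(commands=[0,0,0,0,0,0,0,0,0,0.01,0,0,0,0.015,0,0,0,0.015,0,0,0,0.015,0,0,0,0.01,0,0,0,0.005,0,0])

```text
time: 3.5
tcp_pos: [0.6137, 0.203, 0.2712]
eef_rot: [0.075, 0.997, 0.0, 0.0]
ft_force: [-0.6, -1.6, 7.1]
gripper_width: 0.0233
grip_force: 15.0
```

arm_command(commands=[0,0.002,0,0,0,0,0,0,0,0,0,0])

```text
time: 3.8
tcp_pos: [0.6139, 0.2044, 0.2712]
eef_rot: [0.075, 0.997, 0.0, 0.0]
ft_force: [-0.2, 1.1, 4.7]
gripper_width: 0.0233
grip_force: 15.0
```

```bash
python3 - <<'E'
from h import *
delta(cw(.012,.15),CY,.09)
cv2.imwrite("pics/top1.png",cv2.resize(vision.capture("top")[100:260,130:450],None,fx=2.5,fy=2.5)[:,:,::-1])
E
```

```text
t 3.8 tcp [0.6139 0.2044 0.2712] closeyaw 1.42 tool d [-0.0004 -0.0027  0.0012] spin 0.00916701674553527 F [-0.2  1.1  4.7] w 0.0233
```

View pics/top1.png

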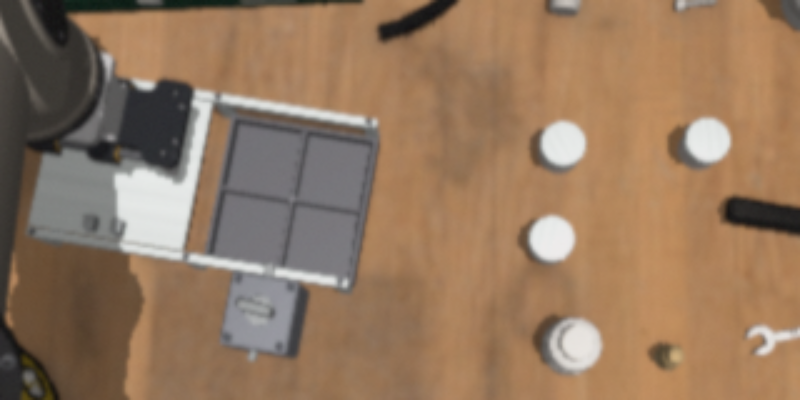

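The cover is fully open and all four cells are free. The pots haven't moved. Now I release the knob, rise and head for pot A.

arm_command(commands=[0,0,0,0,0,0,0,0,0,0,0,0,0,0,-0.03,0,0,0,-0.035,0,0,0,-0.035,0,0,0,0,0], gripper=0.75)

```text
time: 4.55
tcp_pos: [0.6146, 0.2041, 0.3754]
eef_rot: [0.075, 0.997, 0.002, 0.003]
ft_force: [0.2, 0.7, 0.6]
gripper_width: 0.0703
grip_force: 0.0
```

arm_command(commands=[0,-0.045,0,0,0,-0.045,0,0,0,-0.045,0,0,0,-0.045,0,0,0,-0.045,0,0,0,-0.045,0,0,0,-0.045,0,0,0,0,0,0])

```text
time: 5.35
tcp_pos: [0.5647, -0.1137, 0.3706]
eef_rot: [0.079, 0.997, -0.001, -0.0]
ft_force: [0.5, 0.2, 0.6]
gripper_width: 0.0705
grip_force: 0.0
```

```bash
cat >> h.py <<'E'
def pots(show=True):
    c=vision.calibration("top");im=vision.capture("top");h=cv2.cvtColor(im,cv2.COLOR_RGB2HSV)
    m=((h[:,:,2]>165)&(h[:,:,1]<45)).astype(np.uint8);n,_,st,ce=cv2.connectedComponentsWithStats(m)
    for i in range(1,n):
        if 120<st[i,4]<500 and max(st[i,2:4])<26 and 285<ce[i,0]<470 and 100<ce[i,1]<280: print("blob",ce[i].round(1),st[i,4],ray(c,ce[i],.043)[:2].round(4))
    return im
E
python3 - <<'E'
from h import *
pots()
delta((.6295,-.195),CY,.044)
E
```

```text
blob [366.5 147.2] 155 [ 0.6545 -0.2216]
blob [412.8 155.5] 251 [ 0.6363 -0.3297]
blob [363.3 238. ] 206 [ 0.4436 -0.2132]
t 5.4 tcp [ 0.5655 -0.1105  0.3704] closeyaw 1.415 tool d [-0.0764 -0.0734  0.1465] spin -0.02925232408449743 F [0.8 1.  0.6] w 0.07
```

```bash
python3 - <<'E'
from h import *
c=vision.calibration("wrist");w=vision.capture("wrist");t=vision.capture("top")
cv2.imwrite("pics/w1.png",np.hstack([w,cv2.resize(t[100:260,270:450],(450,400))])[:,:,::-1][:, :][:, 290:] )
np.savez("w1.npz",**c)
E
```

```text
(no output)
```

View pics/w1.png

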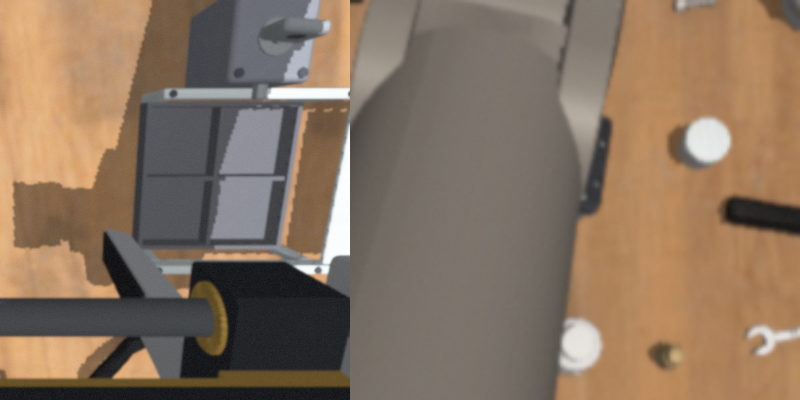

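The wrist half (cut at its left) shows the empty cells and the key. In the top half the arm hides A and B; C, the nut and the slim fitting are unmoved. I'll check where A and B fall in the wrist view numerically.

```bash
cat >> h.py <<'E'
def wpots(known,z=.043):
    c=vision.calibration("wrist");im=vision.capture("wrist");h=cv2.cvtColor(im,cv2.COLOR_RGB2HSV)
    for n,p in known.items(): print(n,"expected px",proj(c,[*p,z]).round(0))
    m=((h[:,:,2]>150)&(h[:,:,1]<45)).astype(np.uint8);n,_,st,ce=cv2.connectedComponentsWithStats(m)
    for i in range(1,n):
        if st[i,4]>500: print("wblob",ce[i].round(0),st[i].tolist(),ray(c,ce[i],z)[:2].round(4))
    return im
E
python3 - <<'E'
from h import *
wpots(dict(A=(.6295,-.195),B=(.5414,-.1835)))
E
```

```text
A expected px [246. 275.]
B expected px [238. 182.]
wblob [183.  67.] [154, 37, 60, 63, 2752] [ 0.4401 -0.2089]
wblob [586.  62.] [572, 40, 28, 42, 590] [0.4858 0.1206]
wblob [618. 182.] [552, 88, 88, 187, 4057] [0.5915 0.1503]
wblob [499.  94.] [462, 90, 75, 9, 665] [0.5007 0.0488]
wblob [ 16. 119.] [0, 101, 37, 30, 565] [ 0.459  -0.3599]
wblob [540. 143.] [511, 111, 56, 63, 2598] [0.5471 0.0822]
wblob [239. 181.] [215, 157, 48, 48, 1780] [ 0.5402 -0.1829]
wblob [530. 208.] [502, 179, 65, 59, 2615] [0.6042 0.072 ]
```

```bash
python3 -c "
from h import *
delta((.541,-.183),CY,.044)"
```

```text
t 5.5 tcp [ 0.5665 -0.1063  0.3703] closeyaw 1.421 tool d [ 0.0137 -0.0797  0.1463] spin 0.01596171932604949 F [ 0.2 -0.1 -0.9] w 0.0709
```

arm_command(commands=[0.007,-0.04,0,0,0.007,-0.04,0,0,0,0,0,0,0,0,0.04,0,0,0,0.04,0,0,0,0,0,0,0,0,0,0,0,0,0])

```text
time: 6.35
tcp_pos: [0.5413, -0.184, 0.2925]
eef_rot: [0.075, 0.997, -0.0, 0.001]
ft_force: [-0.6, -0.8, 0.4]
gripper_width: 0.0707
grip_force: 0.0
```

```bash
python3 - <<'E'
from h import *
delta((.541,-.183),CY,.044)
im=wpots(dict(A=(.6295,-.195),B=(.541,-.183)))
cv2.imwrite("pics/w2.png",im[:,:,::-1])
E
```

```text
t 6.3 tcp [ 0.5413 -0.184   0.2925] closeyaw 1.421 tool d [0.0006 0.001  0.0685] spin 0.012946914272270424 F [-0.6 -0.8  0.4] w 0.0707
A expected px [331. 335.]
B expected px [329. 219.]
wblob [269.  70.] [230, 28, 80, 85, 5217] [ 0.4409 -0.2057]
wblob [ 31. 137.] [0, 112, 63, 44, 1088] [ 0.4579 -0.3653]
wblob [327. 216.] [298, 183, 60, 63, 2759] [ 0.5389 -0.1841]
wblob [332. 347.] [304, 336, 57, 27, 1206] [ 0.6392 -0.1957]
```

View pics/w2.png

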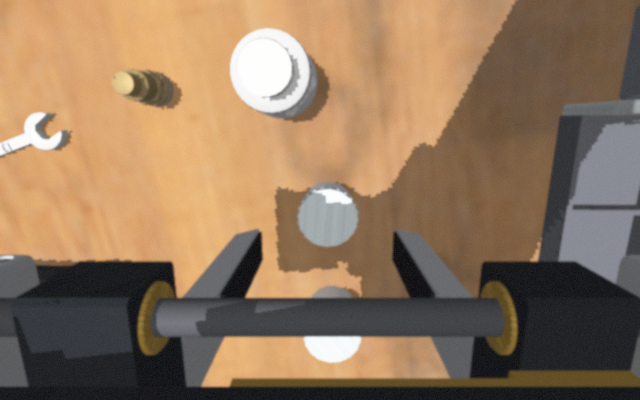

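B sits centred between the fingers at (328,217), and A is unmoved at (332,335). I'll descend and grip B.

arm_command(commands=[0,0.001,0.03,0,0,0,0.03,0,0,0,0.0085,0,0,0,0,0,0,0,0,0])

```text
time: 6.9
tcp_pos: [0.5412, -0.1836, 0.2237]
eef_rot: [0.075, 0.997, -0.0, 0.001]
ft_force: [0.2, 0.1, 0.8]
gripper_width: 0.0705
grip_force: 0.0
```

arm_command(commands=[0,0,0,0,0,0,0,0,0,0,0,0,0,0,0,0,0,0,0,0,0,0,0,0,0,0,0,0], gripper=0.3, grip_force=20)

```text
time: 7.6
tcp_pos: [0.5408, -0.1834, 0.2225]
eef_rot: [0.075, 0.997, 0.0, 0.0]
ft_force: [-0.9, 0.1, 7.0]
gripper_width: 0.0409
grip_force: 20.0
```

arm_command(commands=[0,0,-0.02,0,0,0,-0.04,0,0,0,-0.04,0,0,0,0,0,0,0,0,0])

```text
time: 8.1
tcp_pos: [0.5407, -0.1833, 0.3228]
eef_rot: [0.075, 0.997, 0.0, 0.001]
ft_force: [-1.4, 0.3, -1.8]
gripper_width: 0.0411
grip_force: 20.0
```

```bash
python3 -c "
from h import *
delta(cw(-.034,-.034),CY,.0485)"
```

```text
t 8.1 tcp [ 0.5407 -0.1833  0.3228] closeyaw 1.42 tool d [0.0318 0.2076 0.0943] spin 0.009338010986455878 F [-1.4  0.3 -1.8] w 0.0411
```

arm_command(commands=[0.006,0.04,0,0,0.007,0.042,0,0,0.007,0.042,0,0,0.006,0.042,0,0,0.006,0.0416,0,0,0,0,0,0,0,0,0,0,0,0,0.03,0])

```text
time: 8.9
tcp_pos: [0.5411, 0.0257, 0.2937]
eef_rot: [0.076, 0.997, 0.0, 0.002]
ft_force: [0.8, 0.4, -1.6]
gripper_width: 0.0413
grip_force: 20.0
```

```bash
python3 -c "
from h import *
delta(cw(-.034,-.034),CY,.0475)"
```

```text
t 8.9 tcp [0.5411 0.0257 0.2937] closeyaw 1.419 tool d [0.001  0.0009 0.0662] spin 0.0010215427156585332 F [ 0.8  0.4 -1.6] w 0.0413
```

arm_command(commands=[0.001,0.001,0.025,0,0,0,0.025,0,0,0,0.01,0,0,0,0.006,0,0,0,0,0,0,0,0,0])

```text
time: 9.5
tcp_pos: [0.5396, 0.0272, 0.2266]
eef_rot: [0.076, 0.997, -0.0, 0.0]
ft_force: [0.3, 0.1, -0.2]
gripper_width: 0.0415
grip_force: 20.0
```

```bash
python3 -c "
from h import *
delta(cw(-.034,-.034),CY,.0475)"
```

```text
t 9.5 tcp [0.5396 0.0272 0.2266] closeyaw 1.419 tool d [-0.0011 -0.0003 -0.0009] spin 0.0010961488733283 F [ 0.3  0.1 -0.2] w 0.0415
```

arm_command(commands=[0,0,0,0,0,0,0,0,0,0,0,0,0,0,-0.02,0,0,0,-0.04,0,0,0,-0.04,0,0,0,0,0], gripper=0.55)

```text
time: 10.2
tcp_pos: [0.5406, 0.0277, 0.331]
eef_rot: [0.075, 0.997, 0.001, 0.003]
ft_force: [-0.0, -0.7, 0.2]
gripper_width: 0.0519
grip_force: 0.0
```

```bash
python3 -c "
from h import *
delta((.6295,-.195),CY,.044);pots()
wpots(dict(c0=cw(-.034,-.034)),.045)"
```

```text
t 10.2 tcp [0.5406 0.0277 0.331 ] closeyaw 1.42 tool d [-0.1207 -0.2071  0.1072] spin 0.00581670730094612 F [-0.  -0.7  0.2] w 0.0519
blob [412.9 155.5] 250 [ 0.6363 -0.3298]
blob [354.9 156.9] 247 [ 0.631  -0.1947]
blob [360.3 237.6] 323 [ 0.4444 -0.2063]
c0 expected px [326. 208.]
wblob [356.  95.] [338, 42, 38, 106, 3258] [0.4609 0.0607]
wblob [  6. 131.] [0, 103, 16, 55, 590] [ 0.4478 -0.1974]
wblob [324. 180.] [277, 150, 98, 79, 3527] [0.5191 0.0285]
wblob [568. 212.] [484, 151, 156, 129, 15194] [0.5724 0.2129]
wblob [433. 157.] [388, 153, 95, 8, 657] [0.5136 0.1118]
wblob [344. 344.] [283, 339, 126, 11, 1096] [0.6615 0.0242]
```

arm_command(commands=[-0.02,-0.034,0,0,-0.02,-0.035,0,0,-0.02,-0.0345,0,0,-0.02,-0.0345,0,0,-0.02,-0.0345,0,0,-0.021,-0.0345,0,0,0,0,0.03,0,0,0,0,0], gripper=0.75)

```text
time: 11.1
tcp_pos: [0.6265, -0.1955, 0.2915]
eef_rot: [0.076, 0.997, 0.0, -0.003]
ft_force: [-0.5, 0.5, 0.1]
gripper_width: 0.0708
grip_force: 0.0
```

```bash
python3 -c "
from h import *
delta((.630,-.195),CY,.043)
wpots(dict(A=(.63,-.195)))"
```

```text
t 11.1 tcp [ 0.6265 -0.1955  0.2915] closeyaw 1.419 tool d [-0.0039  0.001   0.0685] spin -0.003910359995692903 F [-0.5  0.5  0.1] w 0.0708
A expected px [330. 228.]
wblob [16. 17.] [0, 0, 39, 31, 690] [ 0.4712 -0.3609]
wblob [331. 227.] [301, 196, 60, 61, 2799] [ 0.6294 -0.1941]
wblob [138. 250.] [109, 232, 61, 30, 1303] [ 0.6254 -0.3285]
```

arm_command(commands=[-0.001,0.001,0.03,0,0,0,0.03,0,0,0,0.0085,0,0,0,0,0,0,0,0,0])

```text
time: 11.65
tcp_pos: [0.6295, -0.1939, 0.2291]
eef_rot: [0.075, 0.997, -0.0, 0.001]
ft_force: [-0.4, -0.8, 0.4]
gripper_width: 0.0707
grip_force: 0.0
```

arm_command(commands=[0,0,0,0,0,0,0,0,0,0,0,0,0,0,0,0,0,0,0,0,0,0,0,0,0,0,0,0], gripper=0.3, grip_force=20)

```text
time: 12.35
tcp_pos: [0.6292, -0.1942, 0.2281]
eef_rot: [0.075, 0.997, 0.0, 0.0]
ft_force: [-0.7, 1.3, 7.0]
gripper_width: 0.0409
grip_force: 20.0
```

arm_command(commands=[0,0,-0.02,0,0,0,-0.04,0,0,0,-0.04,0,0,0,0,0,0,0,0,0])

```text
time: 12.85
tcp_pos: [0.6291, -0.1941, 0.3283]
eef_rot: [0.075, 0.997, 0.0, 0.001]
ft_force: [-0.4, 0.2, -1.7]
gripper_width: 0.0413
grip_force: 20.0
```

```bash
python3 -c "
from h import *
delta(cw(.034,-.034),CY,.0475)"
```

```text
t 12.8 tcp [ 0.6291 -0.1941  0.3283] closeyaw 1.42 tool d [0.0527 0.205  0.1007] spin 0.008976344514547985 F [-0.4  0.2 -1.7] w 0.0413
```

arm_command(commands=[0.01,0.041,0,0,0.01,0.041,0,0,0.011,0.041,0,0,0.011,0.041,0,0,0.011,0.041,0,0,0,0,0,0,0,0,0,0,0,0,0.03,0])

```text
time: 13.65
tcp_pos: [0.6084, 0.0154, 0.2995]
eef_rot: [0.076, 0.997, 0.0, 0.002]
ft_force: [1.2, -0.9, -0.8]
gripper_width: 0.0412
grip_force: 20.0
```

```bash
python3 -c "
from h import *
delta(cw(.034,-.034),CY,.053)"
```

```text
t 13.7 tcp [0.6084 0.0154 0.2995] closeyaw 1.419 tool d [0.0011 0.001  0.0665] spin 0.0004007464905002818 F [ 1.2 -0.9 -0.8] w 0.0412
```

arm_command(commands=[0,0,0.025,0,0,0,0.025,0,0,0,0.01,0,0,0,0.006,0,0,0,0,0,0,0,0,0])

```text
time: 14.25
tcp_pos: [0.6077, 0.0158, 0.2322]
eef_rot: [0.076, 0.997, -0.0, 0.0]
ft_force: [0.0, -0.1, -0.9]
gripper_width: 0.041
grip_force: 20.0
```

```bash
python3 -c "
from h import *
delta(cw(.034,-.034),CY,.0525)"
```

```text
t 14.2 tcp [0.6077 0.0158 0.2322] closeyaw 1.419 tool d [ 0.      0.0007 -0.0003] spin 0.0017290088356475663 F [ 0.  -0.1 -0.9] w 0.041
```

arm_command(commands=[0,0,0,0,0,0,0,0,0,0,0,0,0,0,-0.02,0,0,0,-0.04,0,0,0,-0.04,0,0,0,0,0], gripper=0.55)

```text
time: 14.95
tcp_pos: [0.6087, 0.0162, 0.3369]
eef_rot: [0.075, 0.997, 0.001, 0.004]
ft_force: [0.3, -1.0, 0.0]
gripper_width: 0.0521
grip_force: 0.0
```

```bash
python3 -c "
from h import *
pots()
delta((.6355,-.3294),CY,.044)"
```

```text
blob [412.9 155.5] 249 [ 0.6363 -0.3299]
blob [360.3 237.6] 322 [ 0.4445 -0.2063]
t 15.0 tcp [0.608  0.0165 0.3343] closeyaw 1.42 tool d [-0.0786 -0.338   0.1101] spin 0.008566188856981481 F [-0.   0.3 -0.5] w 0.0516
```

arm_command(commands=[-0.01,-0.042,0,0,-0.01,-0.042,0,0,-0.01,-0.042,0,0,-0.01,-0.042,0,0,-0.01,-0.042,0,0,-0.01,-0.042,0,0,-0.01,-0.042,0,0,-0.009,-0.044,0,0], gripper=0.75)

```text
time: 15.8
tcp_pos: [0.6347, -0.3308, 0.3302]
eef_rot: [0.075, 0.997, 0.0, -0.001]
ft_force: [0.9, -0.5, 0.6]
gripper_width: 0.0701
grip_force: 0.0
```

arm_command(commands=[0,0,0.03,0,0,0,0,0,0,0,0,0])

```text
time: 16.1
tcp_pos: [0.6348, -0.3285, 0.3006]
eef_rot: [0.075, 0.997, 0.001, -0.001]
ft_force: [-0.1, -0.1, 0.0]
gripper_width: 0.0707
grip_force: 0.0
```

```bash
python3 -c "
from h import *
delta((.6360,-.3297),CY,.044)
wpots(dict(C=(.636,-.3297)),.045)"
```

```text
t 16.1 tcp [ 0.6348 -0.3285  0.3006] closeyaw 1.421 tool d [-0.0016 -0.0011  0.0766] spin 0.013864439043058818 F [-0.1 -0.1  0. ] w 0.0707
C expected px [326. 221.]
wblob [62. 29.] [0, 0, 145, 59, 1310] [ 0.4894 -0.4732]
wblob [ 83. 137.] [0, 125, 143, 26, 1520] [ 0.5553 -0.4801]
wblob [327. 217.] [298, 183, 60, 65, 2756] [ 0.6336 -0.3289]
```

arm_command(commands=[0,0,0.035,0,0,0,0.03,0,0,0,0.0085,0,0,0,0,0,0,0,0,0])

```text
time: 16.65
tcp_pos: [0.6354, -0.3295, 0.23]
eef_rot: [0.075, 0.997, -0.0, 0.001]
ft_force: [0.6, 0.6, 0.5]
gripper_width: 0.0707
grip_force: 0.0
```

arm_command(commands=[0,0,0,0,0,0,0,0,0,0,0,0,0,0,0,0,0,0,0,0,0,0,0,0,0,0,0,0], gripper=0.3, grip_force=20)

```text
time: 17.35
tcp_pos: [0.6349, -0.3296, 0.2286]
eef_rot: [0.075, 0.997, -0.0, 0.0]
ft_force: [-0.3, 1.9, 5.8]
gripper_width: 0.0413
grip_force: 20.0
```

arm_command(commands=[0,0,-0.02,0,0,0,-0.04,0,0,0,-0.04,0,0,0,0,0,0,0,0,0])

```text
time: 17.85
tcp_pos: [0.6348, -0.3296, 0.3288]
eef_rot: [0.075, 0.997, -0.0, 0.001]
ft_force: [-0.0, 1.1, -2.0]
gripper_width: 0.0417
grip_force: 20.0
```

```bash
python3 -c "
from h import *
delta(cw(.034,.034),CY,.0485)"
```

```text
t 17.9 tcp [ 0.6348 -0.3296  0.3288] closeyaw 1.42 tool d [0.0787 0.4061 0.1001] spin 0.00826607089186079 F [-0.   1.1 -2. ] w 0.0417
```

arm_command(commands=[0.01,0.044,0,0,0.01,0.046,0,0,0.01,0.046,0,0,0.01,0.046,0,0,0.01,0.046,0,0,0.01,0.046,0,0,0.01,0.046,0,0,0.008,0.046,0,0])

```text
time: 18.65
tcp_pos: [0.6115, 0.046, 0.3266]
eef_rot: [0.075, 0.997, -0.0, -0.001]
ft_force: [0.7, 0.1, -0.3]
gripper_width: 0.0415
grip_force: 20.0
```

arm_command(commands=[0,0.04,0,0,0,0,0,0,0,0,0,0,0,0,0.03,0,0,0,0,0])

```text
time: 19.15
tcp_pos: [0.6172, 0.082, 0.2947]
eef_rot: [0.076, 0.997, -0.001, -0.003]
ft_force: [0.0, 0.7, -1.3]
gripper_width: 0.0416
grip_force: 20.0
```

```bash
python3 -c "
from h import *
delta(cw(.034,.034),CY,.0535)"
```

```text
t 19.1 tcp [0.6172 0.082  0.2947] closeyaw 1.419 tool d [-0.0009  0.002   0.0612] spin -0.0035088086064924582 F [ 0.   0.7 -1.3] w 0.0416
```

arm_command(commands=[0,0,0,0,0,0,0.025,0,0,0,0.025,0,0,0,0.01,0,0,0,0.004,0,0,0,0,0,0,0,0,0])

```text
time: 19.85
tcp_pos: [0.619, 0.0834, 0.2353]
eef_rot: [0.075, 0.997, 0.0, 0.001]
ft_force: [0.1, 0.4, -0.8]
gripper_width: 0.0416
grip_force: 20.0
```

```bash
python3 -c "
from h import *
delta(cw(.034,.034),CY,.0531)"
```

```text
t 19.9 tcp [0.619  0.0834 0.2353] closeyaw 1.42 tool d [0.001  0.0001 0.0022] spin 0.005944794618899236 F [ 0.1  0.4 -0.8] w 0.0416
```

arm_command(commands=[0,0,0.002,0,0,0,0,0,0,0,0,0])

```text
time: 20.15
tcp_pos: [0.6187, 0.0836, 0.2326]
eef_rot: [0.075, 0.997, 0.0, 0.0]
ft_force: [0.0, -0.5, 1.8]
gripper_width: 0.0414
grip_force: 20.0
```

arm_command(commands=[0,0,0,0,0,0,0,0,0,0,0,0,0,0,-0.02,0,0,0,-0.04,0,0,0,-0.04,0,0,0,0,0], gripper=0.55)

```text
time: 20.85
tcp_pos: [0.6199, 0.0834, 0.3373]
eef_rot: [0.075, 0.997, 0.001, 0.003]
ft_force: [0.2, -0.1, -0.5]
gripper_width: 0.052
grip_force: 0.0
```

arm_command(commands=[0,0.04,0,0,0,0.04,0,0,0,0.036,0,0,0,0,0,0,0,0,0,0])

```text
time: 21.35
tcp_pos: [0.6357, 0.199, 0.3313]
eef_rot: [0.074, 0.997, -0.0, -0.0]
ft_force: [-0.0, -0.5, -0.3]
gripper_width: 0.0517
grip_force: 0.0
```

```bash
python3 - <<'E'
from h import *
delta(cw(.012,.15),CY,.09)
im=pots();cv2.imwrite("pics/top2.png",cv2.resize(im[100:270,130:450],None,fx=2.5,fy=2.5)[:,:,::-1])
E
```

```text
t 21.4 tcp [0.6357 0.199  0.3313] closeyaw 1.422 tool d [ 0.022  -0.0005  0.0614] spin 0.019085789863304087 F [-0.  -0.5 -0.3] w 0.0517
blob [360.2 237.6] 324 [ 0.4445 -0.2062]
```

View pics/top2.png

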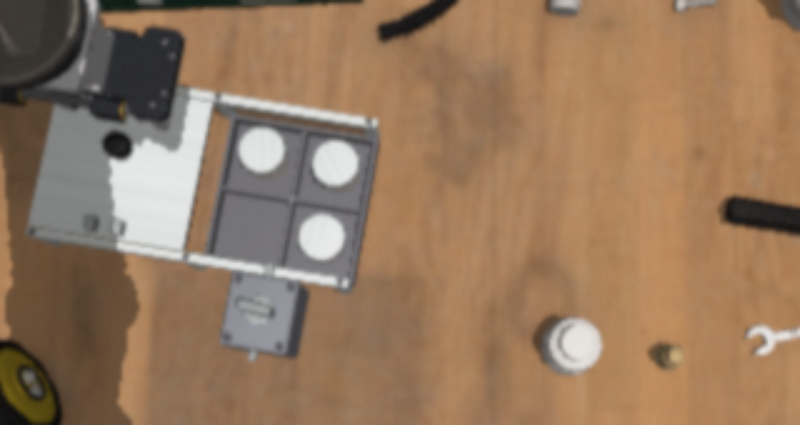

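All three pots stand in separate cells (260,150), (335,162) and (322,237), and the fittings are untouched. Now I shut the cover by the knob.

arm_command(commands=[0.022,0.002,0,0,0,0,0.03,0,0,0,0.03,0,0,0,0,0,0,0,0,0])

```text
time: 21.9
tcp_pos: [0.6148, 0.2024, 0.2726]
eef_rot: [0.076, 0.997, -0.0, -0.0]
ft_force: [-1.0, -0.5, 1.4]
gripper_width: 0.0515
grip_force: 0.0
```

arm_command(commands=[0,0,0,0,0,0,0,0,0,0,0,0,0,0,0,0,0,0,0,0,0,0,0,0,0,0,0,0], gripper=0.0, grip_force=15)

```text
time: 22.6
tcp_pos: [0.6147, 0.2036, 0.2728]
eef_rot: [0.075, 0.997, 0.0, 0.0]
ft_force: [-0.6, -0.2, 6.3]
gripper_width: 0.0233
grip_force: 15.0
```

```bash
python3 -c "
from h import *
delta(cw(.012,.0),CY,.09)"
```

```text
t 22.6 tcp [0.6147 0.2036 0.2728] closeyaw 1.42 tool d [ 0.0008 -0.152   0.0027] spin 0.008094888228583355 F [-0.6 -0.2  6.3] w 0.0233
```

arm_command(commands=[0,-0.015,0,0,0,-0.022,0,0,0,-0.022,0,0,0,-0.022,0,0,0,-0.022,0,0,0,-0.022,0,0,0,-0.015,0,0,0,-0.008,0,0])

```text
time: 23.4
tcp_pos: [0.5921, 0.056, 0.2727]
eef_rot: [0.076, 0.997, 0.0, 0.0]
ft_force: [-3.5, 3.7, 7.6]
gripper_width: 0.0233
grip_force: 15.0
```

arm_command(commands=[0,-0.003,0,0,0,-0.002,0,0,0,0,0,0,0,0,0,0])

```text
time: 23.8
tcp_pos: [0.5919, 0.0552, 0.2728]
eef_rot: [0.074, 0.997, 0.002, 0.0]
ft_force: [-0.3, 15.9, 3.6]
gripper_width: 0.0232
grip_force: 15.0
```

```bash
python3 -c "
from h import *
delta(cw(.012,.0),CY,.09)"
```

```text
t 23.8 tcp [0.5919 0.0552 0.2728] closeyaw 1.423 tool d [ 0.0005 -0.0019  0.0028] spin 0.02576974678064875 F [-0.3 15.9  3.6] w 0.0232
```

The cover is hard against its stop after 151 mm of travel. I ease off, release, rise and move to the key.

arm_command(commands=[0,0.002,0,0,0,0,0,0])

```text
time: 24.0
tcp_pos: [0.592, 0.0557, 0.2727]
eef_rot: [0.075, 0.997, 0.001, 0.0]
ft_force: [-1.7, 6.9, 6.3]
gripper_width: 0.0234
grip_force: 15.0
```

arm_command(commands=[0,0,0,0,0,0,0,0,0,0,0,0,0,0,-0.03,0,0,0,-0.04,0,0,0,-0.03,0,0,0,0,0], gripper=0.5)

```text
time: 24.7
tcp_pos: [0.5928, 0.0538, 0.3762]
eef_rot: [0.076, 0.997, 0.001, 0.003]
ft_force: [0.2, -0.1, 1.0]
gripper_width: 0.0471
grip_force: 0.0
```

```bash
python3 - <<'E'
from h import *
print(env.sense()["q"].round(2))
delta(cw(-.111,0),CY,.107)
im=vision.capture("top");cv2.imwrite("pics/top3.png",cv2.resize(im[120:250,140:300],None,fx=4.5,fy=4.5,interpolation=cv2.INTER_CUBIC)[:,:,::-1])
E
```

```text
[-0.47  0.33  0.34  1.84 -0.13  0.99  1.34]
t 24.7 tcp [0.5928 0.0538 0.3762] closeyaw 1.42 tool d [ 0.125  -0.0008  0.0885] spin 0.0030045742581010443 F [ 0.2 -0.1  1. ] w 0.0471
```

View pics/top3.png

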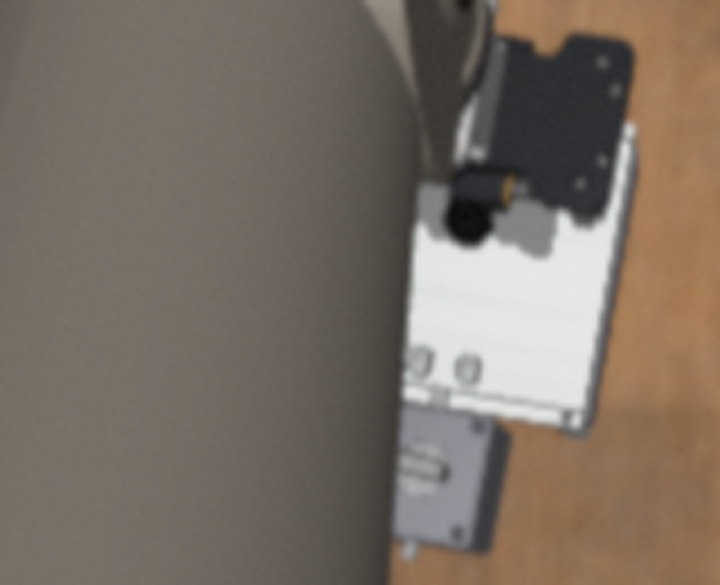

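The cover is shut, with the lugs (421,360) and (468,367) straddling the bolt at (440,393). The key is still near 0.

arm_command(commands=[0.03,0,0,0,0.035,0,0,0,0.035,0,0,0,0.025,0,0,0,0,0,0,1,0,0,0,1,0,0,0,1,0,0,0,1])

```text
time: 25.55
tcp_pos: [0.4679, 0.0729, 0.3712]
eef_rot: [0.35, 0.937, -0.001, -0.001]
ft_force: [0.1, -0.1, 0.7]
gripper_width: 0.0471
grip_force: 0.0
```

arm_command(commands=[0,0,0,1,0,0,0,1,0,0,0,1,0,0,0,1,0,0,0,1,0,0,0,1,0,0,0,1,0,0,0,0.25])

```text
time: 26.35
tcp_pos: [0.4679, 0.0729, 0.3711]
eef_rot: [0.76, 0.65, -0.001, -0.0]
ft_force: [-0.9, -0.5, -0.2]
gripper_width: 0.0471
grip_force: 0.0
```

arm_command(commands=[0,0,0,0,0,0,0,0])

```text
time: 26.55
tcp_pos: [0.4681, 0.073, 0.3716]
eef_rot: [0.758, 0.652, -0.001, -0.0]
ft_force: [0.2, -0.2, 0.4]
gripper_width: 0.0467
grip_force: 0.0
```

```bash
python3 - <<'E'
from h import *
print(env.sense()["q"].round(2))
delta(cw(-.111,0),v[2],.107)
w=vision.capture("wrist");s=vision.capture("scene")
cv2.imwrite("pics/k1.png",np.vstack([cv2.resize(w,(480,300)),cv2.resize(s[130:270,160:384],(480,300))])[:,:,::-1])
E
```

```text
[-0.73  0.13  0.48  2.1  -0.08  0.92 -0.35]
t 26.6 tcp [0.4681 0.073  0.3716] closeyaw -0.149 tool d [-0.0006  0.0017  0.0845] spin 0.01862430038929342 F [ 0.2 -0.2  0.4] w 0.0467
```

View pics/k1.png

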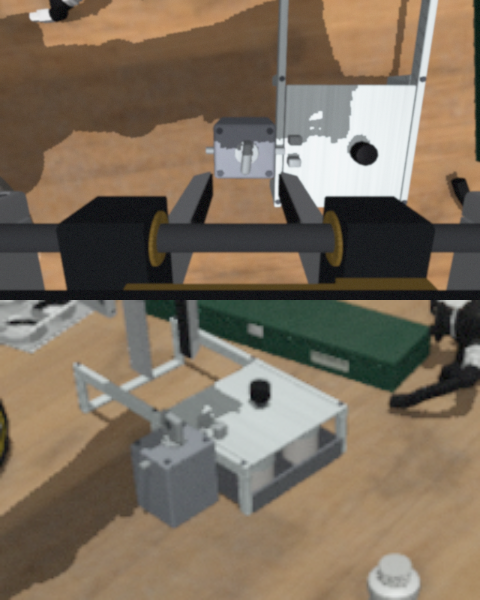

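The wrist view shows the tail pin sticking out at (209,151) and the bow between the fingers at (247,155). Scene shows the pin at (145,463). I'll descend and grip the bow.

arm_command(commands=[0,0.001,0.03,0,0,0,0.03,0,0,0,0.015,0,0,0,0.009,0,0,0,0,0,0,0,0,0])

```text
time: 27.25
tcp_pos: [0.4695, 0.0728, 0.2887]
eef_rot: [0.758, 0.652, 0.0, 0.0]
ft_force: [-0.4, -1.2, -1.0]
gripper_width: 0.047
grip_force: 0.0
```

```bash
python3 - <<'E'
from h import *
delta(cw(-.111,0),v[2],.107)
E
```

```text
t 27.2 tcp [0.4695 0.0728 0.2887] closeyaw -0.151 tool d [-0.0008  0.0002  0.0017] spin 0.008276182309230738 F [-0.4 -1.2 -1. ] w 0.047
```

arm_command(commands=[0,0,0,0,0,0,0,0,0,0,0,0,0,0,0,0,0,0,0,0,0,0,0,0,0,0,0,0,0,0,0,0], gripper=0.0, grip_force=12)

```text
time: 28.05
tcp_pos: [0.469, 0.0727, 0.2882]
eef_rot: [0.758, 0.652, -0.0, -0.0]
ft_force: [-3.9, -0.0, 6.5]
gripper_width: 0.0085
grip_force: 11.9
```

```bash
cat >> h.py <<'E'
def st(name=None):
    s=env.sense();r=R.from_quat(s["eef_rot"]).as_matrix();a=np.arctan2(r[1,1],r[0,1])
    print("t",round(s["time"],2),"rel",round((a-v[2]+np.pi/2)%np.pi-np.pi/2,3),"Mz",s["torque"].round(3),"F",s["ft_force"].round(1),"w",round(s["gripper_width"],4))
    cr=lambda im,c,p,h:cv2.resize(im[int(p[1])-h:int(p[1])+h,int(p[0])-h:int(p[0])+h],(300,300),interpolation=cv2.INTER_CUBIC)
    if name:
        c=vision.calibration("scene");im=vision.capture("scene");p=proj(c,[*cw(-.150,0),.072])
        cv2.imwrite(f"pics/{name}.npy.png",im[:,:,::-1]); A=cr(im,c,p,30)
        c=vision.calibration("wrist");im=vision.capture("wrist");p=np.clip(proj(c,[*cw(-.150,0),.072]),60,[580,340]);print("wpx",p)
        cv2.imwrite(f"pics/{name}.png",np.hstack([A,cr(im,c,p,60)])[:,:,::-1])
E
python3 -c "
from h import *
st('k2')"
```

```text
t 28.05 rel 0.001 Mz [-0.205  0.966 -0.041] F [-3.9 -0.   6.5] w 0.0085
wpx [262.52188027 235.38276776]
```

View pics/k2.png

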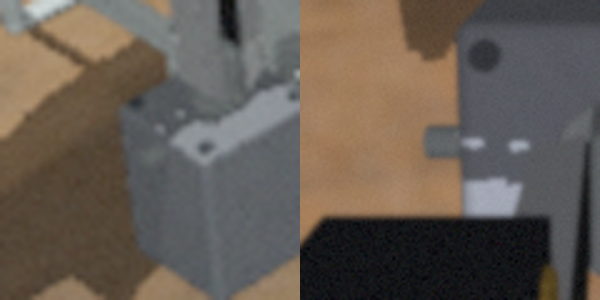

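The jaws hold the bow at 9 mm, and the pin stands out about 10 mm at (440,142). From here I'll track the pin numerically by its saturation along the axis.

```bash
cat >> h.py <<'E'
def pin():
    st()
    for n in("wrist","scene"):
        c=vision.calibration(n);im=vision.capture(n);h=cv2.cvtColor(im,cv2.COLOR_RGB2HSV)
        o=[]
        for d in(-3,1,3,5,7,9,13,16):
            p=proj(c,[*cw(-.146-d/1000,0),.072]).round().astype(int)
            o.append(int(h[p[1],p[0],1]) if 0<=p[0]<640 and 0<=p[1]<400 else None)
        print(n,p,o)
E
python3 -c "
from h import *
pin()"
```

```text
t 28.15 rel 0.001 Mz [-0.21   0.919  0.034] F [-2.6 -0.7  6.1] w 0.0089
wrist [242 235] [26, 20, 13, 10, 15, 20, 116, 110]
scene [223 209] [18, 15, 12, 12, 15, 13, 14, 20]
```

arm_command(commands=[0,0,0,-0.3,0,0,0,-0.3,0,0,0,-0.3,0,0,0,-0.3,0,0,0,-0.3,0,0,0,-0.3,0,0,0,0,0,0,0,0])

```text
time: 29.05
tcp_pos: [0.4694, 0.0728, 0.2883]
eef_rot: [0.671, 0.741, 0.0, 0.0]
ft_force: [1.1, -0.4, 1.3]
gripper_width: 0.0087
grip_force: 12.0
```

```bash
python3 -c "
from h import *
pin()"
```

```text
t 29.05 rel 0.251 Mz [-0.232 -0.091  0.019] F [ 1.1 -0.4  1.3] w 0.0087
wrist [243 215] [22, 18, 10, 11, 8, 13, 102, 112]
scene [223 209] [21, 15, 15, 10, 13, 18, 25, 25]
```

arm_command(commands=[0,0,0,-0.25,0,0,0,-0.25,0,0,0,-0.25,0,0,0,-0.25,0,0,0,0,0,0,0,0])

```text
time: 29.75
tcp_pos: [0.4695, 0.0728, 0.2883]
eef_rot: [0.618, 0.786, 0.0, 0.0]
ft_force: [4.6, -0.7, -0.5]
gripper_width: 0.009
grip_force: 12.0
```

```bash
python3 -c "
from h import *
pin()"
```

```text
t 29.75 rel 0.391 Mz [-0.187 -0.873  0.046] F [ 4.6 -0.7 -0.5] w 0.009
wrist [245 204] [26, 18, 10, 8, 11, 8, 100, 105]
scene [223 209] [19, 15, 13, 15, 16, 17, 28, 17]
```

arm_command(commands=[0,0,0,-0.25,0,0,0,-0.25,0,0,0,-0.25,0,0,0,-0.25,0,0,0,0,0,0,0,0])

```text
time: 30.45
tcp_pos: [0.4697, 0.073, 0.2883]
eef_rot: [0.561, 0.828, 0.0, 0.0]
ft_force: [6.9, -0.1, -3.1]
gripper_width: 0.0089
grip_force: 12.0
```

```bash
python3 -c "
from h import *
pin()"
```

```text
t 30.45 rel 0.531 Mz [-0.086 -1.598 -0.074] F [ 6.9 -0.1 -3.1] w 0.0089
wrist [250 193] [23, 29, 12, 15, 15, 15, 96, 97]
scene [223 209] [16, 18, 13, 12, 13, 23, 15, 25]
```

arm_command(commands=[0,0.0008,0,-0.25,0,0,0,-0.25,0,0,0,-0.25,0,0,0,-0.25,0,0,0,0,0,0,0,0])

```text
time: 31.15
tcp_pos: [0.4702, 0.0731, 0.2883]
eef_rot: [0.502, 0.865, 0.0, 0.0]
ft_force: [4.6, 0.5, 1.4]
gripper_width: 0.0088
grip_force: 12.0
```

```bash
python3 -c "
from h import *
pin()"
```

```text
t 31.15 rel 0.67 Mz [-0.273 -1.134  0.029] F [4.6 0.5 1.4] w 0.0088
wrist [256 183] [26, 13, 13, 10, 15, 11, 96, 95]
scene [223 209] [16, 15, 13, 10, 13, 13, 17, 20]
```

arm_command(commands=[0,0.0006,0,-0.25,0,0,0,-0.25,0,0,0,-0.25,0,0,0,-0.25,0,0,0,0,0,0,0,0])

```text
time: 31.85
tcp_pos: [0.4705, 0.0733, 0.2882]
eef_rot: [0.441, 0.898, -0.0, 0.0]
ft_force: [3.0, -2.8, 4.4]
gripper_width: 0.0093
grip_force: 12.0
```

```bash
python3 -c "
from h import *
pin()"
```

```text
t 31.85 rel 0.809 Mz [-0.663 -0.763  0.133] F [ 3.  -2.8  4.4] w 0.0093
wrist [263 173] [24, 21, 12, 13, 90, 96, 98, 97]
scene [223 209] [13, 15, 15, 13, 19, 21, 25, 19]
```

The pin has pulled in to about 5 mm, so the lock is biting around +0.8. I'll continue in fine steps.

arm_command(commands=[0,0,0,-0.15,0,0,0,-0.15,0,0,0,0,0,0,0,0])

```text
time: 32.35
tcp_pos: [0.4706, 0.0734, 0.2883]
eef_rot: [0.422, 0.907, 0.0, 0.0]
ft_force: [2.8, -2.4, 5.8]
gripper_width: 0.0084
grip_force: 12.0
```

```bash
python3 -c "
from h import *
pin()"
```

```text
t 32.35 rel 0.852 Mz [-0.725 -0.845  0.053] F [ 2.8 -2.4  5.8] w 0.0084
wrist [266 171] [24, 19, 20, 88, 99, 98, 95, 98]
scene [223 209] [24, 17, 16, 17, 22, 20, 26, 22]
```

arm_command(commands=[0,0,0,-0.15,0,0,0,-0.15,0,0,0,0,0,0,0,0])

```text
time: 32.85
tcp_pos: [0.4706, 0.0734, 0.2882]
eef_rot: [0.402, 0.916, 0.0, 0.0]
ft_force: [3.6, -2.0, 4.8]
gripper_width: 0.0089
grip_force: 12.0
```

```bash
python3 -c "
from h import *
pin()"
```

```text
t 32.85 rel 0.894 Mz [-0.623 -0.932  0.091] F [ 3.6 -2.   4.8] w 0.0089
wrist [268 168] [24, 18, 24, 77, 92, 96, 99, 98]
scene [223 209] [23, 16, 25, 25, 14, 21, 20, 18]
```

arm_command(commands=[0,0,0,-0.15,0,0,0,-0.15,0,0,0,0,0,0,0,0])

```text
time: 33.35
tcp_pos: [0.4706, 0.0735, 0.2882]
eef_rot: [0.383, 0.924, 0.0, 0.0]
ft_force: [4.2, -1.4, 5.0]
gripper_width: 0.0088
grip_force: 12.0
```

```bash
sed -i 's/(-3,1,3,5,7,9,13,16)/(-3,0,1,2,3,4,5,7,9)/' h.py; python3 -c "
from h import *
pin()"
```

```text
t 33.35 rel 0.936 Mz [-0.371 -1.066  0.043] F [ 4.2 -1.4  5. ] w 0.0088
wrist [279 176] [24, 17, 14, 18, 16, 19, 52, 99, 96]
scene [226 208] [22, 13, 13, 13, 22, 22, 21, 21, 18]
```

```bash
python3 -c "
from h import *
st('k3')"
```

```text
t 33.45 rel 0.936 Mz [-0.355 -1.156  0.051] F [ 4.5 -1.5  4.5] w 0.0091
wpx [284.16455424 182.88530856]
```

View pics/k3.png

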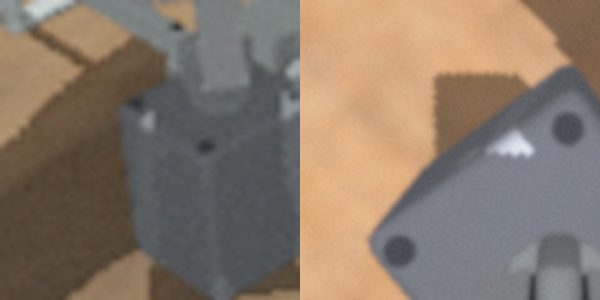

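The pin is now flush with the case face (no stub left at about (450,150)), so the bolt is fully shot. I'll release the key so it centres itself, then rise clear.

arm_command(commands=[0,0,0,0,0,0,0,0,0,0,0,0,0,0,0,0,0,0,-0.02,0,0,0,-0.04,0,0,0,-0.04,0,0,0,0,0], gripper=0.5)

```text
time: 34.35
tcp_pos: [0.4715, 0.0735, 0.3926]
eef_rot: [0.383, 0.924, 0.002, 0.002]
ft_force: [0.6, 0.4, -1.3]
gripper_width: 0.0472
grip_force: 0.0
```

arm_command(commands=[0,0,-0.03,0,0,0,-0.03,0,-0.04,0,0,0,-0.04,0,0,0,-0.04,0,0,0,-0.04,0,0,0,-0.04,0,0,0,0,0,0,0])

```text
time: 35.15
tcp_pos: [0.6137, -0.0718, 0.4469]
eef_rot: [0.385, 0.923, -0.001, 0.0]
ft_force: [-1.3, 0.5, -0.1]
gripper_width: 0.0471
grip_force: 0.0
```

```bash
python3 - <<'E'
from h import *
st()
o=[]
for n in("top","scene","wrist"):
    c=vision.calibration(n);im=vision.capture(n);p=proj(c,[*cw(-.07,0),.07]).astype(int);print(n,p)
    h={"top":45,"scene":50,"wrist":75}[n];p=np.clip(p,h,[640-h,400-h]);o.append(cv2.resize(im[p[1]-h:p[1]+h,p[0]-h:p[0]+h],(400,400) if n!="wrist" else (400,400),interpolation=cv2.INTER_CUBIC))
cv2.imwrite("pics/f.png",np.hstack(o[:2])[:,:,::-1]);cv2.imwrite("pics/f2.png",o[2][:,:,::-1])
E
```

```text
t 35.15 rel 0.932 Mz [-0.033  0.081  0.034] F [-1.3  0.5 -0.1] w 0.0471
top [238 205]
scene [255 191]
wrist [352   9]
```

View pics/f.png

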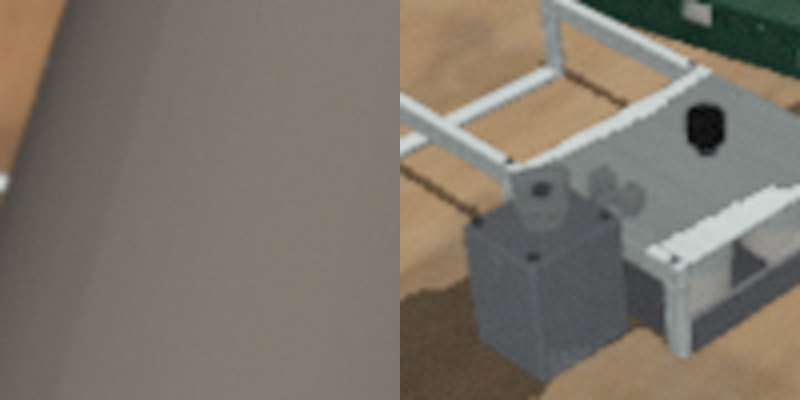

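arm_command(commands=[0.04,0,0,0,0.04,0,0,0,0,0,0,0,0,0,0,0])

```text
time: 35.7
tcp_pos: [0.5545, -0.0101, 0.4486]
eef_rot: [0.382, 0.924, 0.001, 0.0]
ft_force: [0.4, -0.4, 0.3]
gripper_width: 0.0472
grip_force: 0.0
```

```bash
python3 - <<'E'
from h import *
st()
c=vision.calibration("wrist");im=vision.capture("wrist");p=proj(c,[*cw(-.09,0),.075]).astype(int);print(p)
p=np.clip(p,60,[580,340]);cv2.imwrite("pics/g.png",cv2.resize(im[p[1]-60:p[1]+60,p[0]-60:p[0]+60],(600,600),interpolation=cv2.INTER_CUBIC)[:,:,::-1])
E
```

```text
t 35.7 rel 0.94 Mz [-0.046 -0.04  -0.018] F [ 0.4 -0.4  0.3] w 0.0472
[338  83]
```

View pics/g.png

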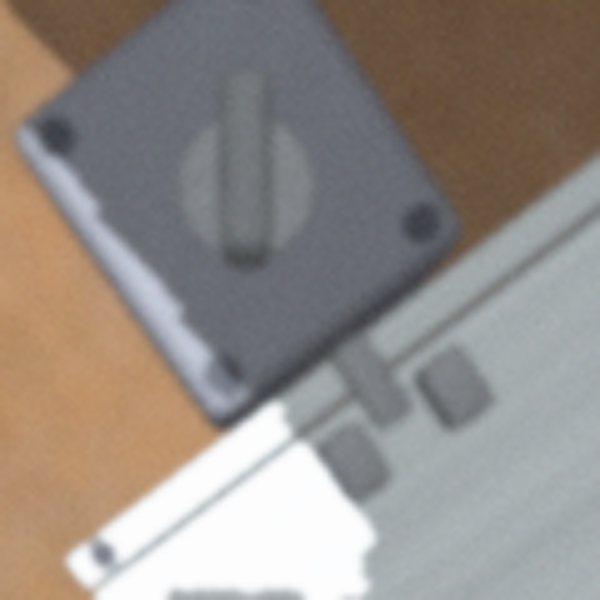

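The bolt at (375,385) reaches between the lugs at (455,388) and (355,463), and its tip is about 17 mm out from the case. That fits full travel. The key is turned and the robot is clear, so I'll hand in.

```bash
python3 -c "
from workcell import env
print(env.job_done())"
```

```text
the job is handed in; nothing more can be done
None
```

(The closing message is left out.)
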